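# Rock the bowed doll board and set it aside

## Task

Three wooden doll boards lie on the marble slab to be checked for warp; one of them is bent, so that one end stands up off the slab. Press that raised end down onto the slab so the board rocks over, then let go so it rocks back. Then lay that board on the middle of the grey felt-covered mat, right way up and lengthwise along the mat.

Things in the scene. Friction and masses are not known exactly. Their poses are not given: they have to be found in the camera images.
- bowed_board: the bent one of three pale wooden boards on the slab (the other two are straight, same size): 150 long, 50 wide, 9 thick, 0.16 kg. Origin: centre of its underside; z up, x along its length to the raised end, y across. Flat from x = -75 to +10 mm, from there bent up by 12 degrees. Can be gripped across its width at the origin
- raised_end (a point): on the bowed board's bent part, on top, 15 mm in from the raised tip, mid-width: the place to press; about 18 mm above the slab's top at first. Under 2 N there rocks the board over by 12 degrees about the bend, until the bent part lies flat on the slab and this point is 9 mm above it; released, the board falls back by its own weight
- slab: fixed flat marble slab, 240 x 360 x 12 thick, on the counter. Origin: centre of its underside; top face at z = +12; x along the short side, away from the robot, y along the long side. Two small brooches also lie on it
- mat: fixed grey felt-covered mat, 180 long, 110 wide, 4 thick, on the counter to the right of the slab. Origin: centre of its underside; top at z = +4; x along its length, z up

How it is judged (in metres and radians):
On the way, in this order (a step that is already met when the one before it is completed fails the run):
1. the bowed board is rocked over on the slab, its raised end pressed down (angle between bowed_board's own z axis and vertical between 0.15 and 0.28 rad and z of bowed_board in the frame of slab below 0.02 m and contact force between bowed_board and slab above 0.3 N), for 0.2 s.
2. it is let go and has rocked back flat on the slab (angle between bowed_board's own z axis and vertical below 0.05 rad and contact force between bowed_board and slab above 0.3 N and contact force between bowed_board and the fingers below 0.1 N and z of bowed_board in the frame of slab below 0.02 m), for 0.2 s.
At the end, for the whole second after the job is handed in: the bowed board lies at rest on the grey felt-covered mat, its centre within 20 mm of the mat's centre, lengthwise within 15 degrees (either end forward), its flat part level, top side up (horizontal distance between bowed_board and mat below 0.02 m and angle between bowed_board's own z axis and vertical below 0.08 rad and angle between the x axis of bowed_board and the x axis of mat, either way round below 0.26 rad and contact force between bowed_board and mat above 0.3 N and linear speed of bowed_board below 0.02 m/s); the robot touches nothing.
It also fails if it takes over 64 s, if anything falls off the work surface, if the arm or the gripper's body presses on something with over 40 N, if the wrist force passes 120 N, or if a joint passes its speed limit or range.

## Robot

A 6-joint arm with a two-finger parallel gripper is mounted at the origin on a cart in front of the work surface, level with it; the furniture and walls round the work are solid. World frame = base frame: x ahead of the robot, y to its left, z up, the work surface at z = 0. Lengths are in m, angles in degrees, forces in N, time in s.
With the tool pointing down it reaches from about 0.25 to 0.725 m from the base axis. Payload 9.7 kg.
Tool frame: the origin (TCP) lies at the very end of the fingers, on their centre line; the grasp point (between the pads) lies 19 mm behind it (bot.hold_point_z is the distance from the TCP to the grasp point, in m); z points along the fingers, y is the line along which they close (so a half turn about z gives the same grasp; the last joint's range is limited). The gripper opens to 85 mm and grips with 20 to 120 N. Pads are 22 mm wide; open, the fingers measure 114 mm over their backs; the gripper's body (76 mm by 85 mm) begins 54 mm behind the grasp point. The pads swing forward as they close: fully open they stand 13 mm farther back than shut.
Start: joints at [73.224, 4.979, 10.078, 95.1, 0, 90], TCP at [0.159, 0.527, 0.208] pointing down, gripper open.
Joint ranges: [-179.16, 179.16], [-48.56, 103.87], [-65.8, 70.77], [-126.05, 130.52], [-82.76, 87.17], [-180, 180]. Speed limits (degrees/s): [127.2, 127.2, 147.25, 180, 180, 180].

## Interface

Orientations are given as [roll, pitch, yaw] about the fixed x, y, z axes, in that order (R = Rz(yaw) Ry(pitch) Rx(roll)).
In Python, from workcell import bot gives the robot as it stands.
- The arm moves only by the tool play_rows, never from a script. Its argument "targets" is a list of rows, each an object with "grip": the closure in counts, from 0 (fully open) to 255 (shut); "linear": the shift along the world's x, y, z in cm, a list of three; "delta_rot": the turn, a rotation vector about the world's x, y, z in rad, a list of three. A call has 1 to 10 rows; each row is the pose to reach, as a shift and turn from the pose commanded when the call began; what a row does not reach only later rows make up. A row lasts 1/10 s, in which the tool goes at most 50 mm and 8.59 degrees, less where a joint would pass 70% of its speed; a pose out of reach is approached as far as the arm can. A call with a gripper value outside its range is refused whole. The fingers move at their own pace and stop on an object; "force" is the grip in N (left out, the last holds). Time passes only in rows, so rows that repeat a pose let the fingers close. It gives the time, the measured TCP pose, the force, the opening and the grip force at its end, in the units of the state.
- bot.get_obs(): the state, without advancing time (a new reading comes with each control period).
- bot.camera(name): name is "scene" or "side" or "wrist"; returns a dict with "color" (384x512x3 uint8, red, green, blue), "range_z" (384x512 float32, m along the optical axis (not along the pixel's ray), 0 where there is no reading), "fov_y" (degrees; the focal length in pixels is half the picture's height over the tangent of half this angle, whatever the lens; pixels are square), "cx", "cy" (the principal point, pixels), "world_to_cam" (4x4, takes a point from world to camera coordinates). Camera axes: x right, y up, looking along -z (the intrinsics and any distortion apply to the point x, -y, -z); pixel columns grow to the right and rows downward; lengths in m; the calibration is good to about 2 mm. A picture is of the moment at which its call begins.
- bot.job_done(): hands the job in; it is judged then, once.
Trained networks look in a picture, given as the dict that the camera call returned (one of the last four; its "shot" number tells which), for a name from the list of things; names that differ only in an ending like _2 or _b are one class to them, and where a whole thing is asked for, a point or a joint stands for the part that bears it (a point fixed in the world has none). Each returns a list of dicts, best first, with "conf" (0 to 1); they miss things now and then, are a little off and sometimes report something else, mostly with a low value. They report only what shows in the picture. A call takes as long as a camera call.
- bot.search_frame(picture, target): "box" ([left, top, right, bottom] in pixels, round what is visible of it).
- bot.trace(picture, target): "pixels" (384x512 bool, what is visible of it) and "box" ([left, top, right, bottom] in pixels, round what is visible of it).
- bot.pinpoint(picture, target): "pixel" ([column, row] in pixels: a listed point, or the origin of a listed thing).
The state is a dict: "time": time; "q": joint angles; "qd": joint speeds; "joint_efforts": joint torques, N m; "ee_pos": TCP position; "tcp_rot": TCP orientation; "wrist_force": force on the tool from outside, world axes, zero at the start; "torque": the same for the moment, N m; "opening": finger opening in m; "grasp_force": force on a finger pad.
Only numpy, scipy, OpenCV 4.12 (cv2) and the standard library are available. Lean on these libraries where they do the work, as an engineer would, in place of code of your own. Each camera call takes 0.05 s, during which the arm holds its last target. There are 200 camera calls.

## Working session

There is one attempt and no reset: what is moved stays moved. The work goes in short steps, Python scripts to look and compute and a tool call to move; the robot and the scene stay as the last step left them, time stands still between calls to the robot, and variables do not carry over. Pictures are saved under pics/ and viewed, at most 10 in all, crops included, and the job is handed in when it is done.

Besides the shell and the picture viewer there is one more tool, called after "Call:" as a command line: name --argument value ..., lists and objects as JSON in quotes. play_rows: Moves the arm, as the interface text tells. Its arguments: {"type":"object","properties":{"targets":{"type":"array","items":{"type":"object","properties":{"grip":{"type":"number"},"linear":{"type":"array","items":{"type":"number"}},"delta_rot":{"type":"array","items":{"type":"number"}}}}},"force":{"type":"number"}},"required":["targets"]}

```bash
ls; mkdir -p pics
cat > h.py <<'E'
import numpy as np, cv2
from workcell import bot
def f(p): return 192/np.tan(np.radians(p["fov_y"])/2)
def pts(p):
    z=p["range_z"]; v,u=np.mgrid[:z.shape[0],:z.shape[1]]; F=f(p)
    c=np.stack([(u-p["cx"])*z/F,-(v-p["cy"])*z/F,-z,np.ones_like(z)],-1)
    return (c@np.linalg.inv(p["world_to_cam"]).T)[...,:3]
E
python3 - <<'E'
from h import *
ims=[]
for n in("scene","side"):
    p=bot.camera(n); P=pts(p); print(n,[k for k in p])
    im=p["color"][...,::-1].copy()
    cv2.imwrite(f"pics/{n}.png",im)
    for t in("bowed_board","slab","mat"):
        for r in bot.trace(p,t)[:3]:
            m=r["pixels"]&(p["range_z"]>0); q=P[m]; 
            print(t,round(r["conf"],2),r["box"],m.sum(),np.median(q,0).round(3),q.min(0).round(3),q.max(0).round(3))
    for t in("bowed_board","raised_end","mat"):
        for r in bot.pinpoint(p,t)[:3]:
            c,w=np.round(r["pixel"]).astype(int); print(t,round(r["conf"],2),c,w,P[w,c].round(3))
print(bot.get_obs())
E
```

```text
pics
scene ['color', 'range_z', 'fov_y', 'cx', 'cy', 'world_to_cam', 'shot']
bowed_board 0.88 [184.3, 177.4, 241.8, 198.6] 543 [0.502 0.125 0.021] [0.425 0.098 0.   ] [0.587 0.216 0.035]
slab 0.72 [165.6, 178.3, 313.1, 260.0] 4354 [ 0.456 -0.049  0.012] [ 0.373 -0.173 -0.   ] [0.624 0.222 0.032]
mat 0.82 [230.1, 243.5, 333.0, 304.0] 3207 [ 0.464 -0.263  0.004] [ 0.382 -0.313 -0.001] [ 0.569 -0.201  0.007]
bowed_board 0.78 212 193 [0.492 0.107 0.017]
raised_end 0.95 233 186 [0.554 0.103 0.026]
mat 0.92 279 271 [ 0.465 -0.26   0.003]
side ['color', 'range_z', 'fov_y', 'cx', 'cy', 'world_to_cam', 'shot']
bowed_board 0.66 [223.8, 145.3, 283.0, 158.8] 670 [0.497 0.125 0.02 ] [0.424 0.096 0.009] [0.574 0.178 0.034]
slab 0.69 [197.3, 145.7, 308.1, 237.5] 6612 [ 0.49  -0.043  0.011] [ 0.373 -0.176 -0.004] [0.624 0.216 0.029]
bowed_board 0.95 255 157 [0.506 0.118 0.018]
raised_end 0.69 273 153 [0.552 0.118 0.029]
mat 0.87 237 273 [ 0.47  -0.272  0.003]
mat 0.55 253 156 [0.501 0.121 0.019]
{'time': 0.7, 'q': array([ 7.32231214e+01,  4.97709626e+00,  1.00801086e+01,  9.51000452e+01,
       -4.35671761e-04,  9.00020727e+01]), 'qd': array([-0.0259782 ,  0.06698434, -0.04763252,  0.05556497,  0.11119326,
        0.02500401]), 'joint_efforts': array([ 8.26262312e-04, -5.19972467e+01,  4.64778113e+01,  1.48411200e-03,
        3.87743000e-05, -1.67329404e-05]), 'ee_pos': array([0.1587581 , 0.52659201, 0.20791844]), 'tcp_rot': array([1.79997033e+02, 4.35564420e-04, 1.63221049e+02]), 'wrist_force': array([ 0.03094023,  0.45034052, -1.45684859]), 'torque': array([ 0.01888651, -0.00251595,  0.00228673]), 'grasp_force': 0.0, 'opening': 0.08563569860657867}
```

View images.

```bash
python3 -c "
import cv2
a=cv2.resize(cv2.imread('pics/scene.png')[150:320,140:350],(800,600)[:1]+(600,),interpolation=2)
cv2.imwrite('pics/c1.png',a)"
```

```text
(no output)
```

View pics/c1.png

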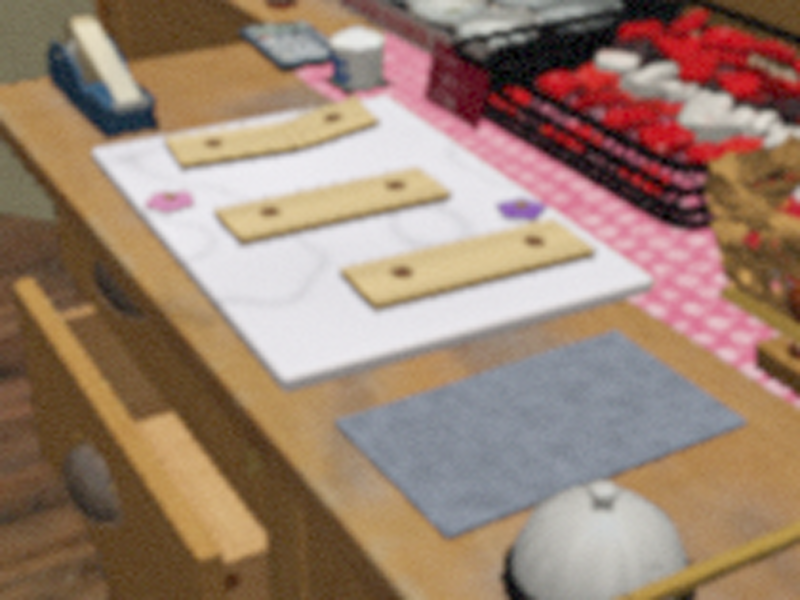

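Call:
play_rows --targets '[{"linear": [32,-40,4],"delta_rot": [0,0,0.29],"grip": 255},{"linear": [32,-40,4],"delta_rot": [0,0,0.29],"grip": 255},{"linear": [32,-40,4],"delta_rot": [0,0,0.29],"grip": 255},{"linear": [32,-40,4],"delta_rot": [0,0,0.29],"grip": 255},{"linear": [32,-40,4],"delta_rot": [0,0,0.29],"grip": 255},{"linear": [32,-40,4],"delta_rot": [0,0,0.29],"grip": 255},{"linear": [32,-40,4],"delta_rot": [0,0,0.29],"grip": 255},{"linear": [32,-40,4],"delta_rot": [0,0,0.29],"grip": 255},{"linear": [32,-40,4],"delta_rot": [0,0,0.29],"grip": 255},{"linear": [32,-40,4],"delta_rot": [0,0,0.29],"grip": 255}]'

```text
time: 1.7
ee_pos: [0.4684, 0.1388, 0.2469]
tcp_rot: [180.0, 0.0, 179.8]
wrist_force: [0.7, 1.6, -0.3]
opening: 0.0001
grasp_force: 0.0
```

Call:
play_rows --targets '[{"linear": [2,-1,0],"delta_rot": [0,0,0],"grip": 255},{"linear": [2,-1,0],"delta_rot": [0,0,0],"grip": 255},{"linear": [2,-1,0],"delta_rot": [0,0,0],"grip": 255}]'

```text
time: 2.0
ee_pos: [0.4874, 0.1305, 0.2462]
tcp_rot: [180.0, -0.0, 179.8]
wrist_force: [-0.4, 0.3, -0.2]
opening: 0.0004
grasp_force: 0.0
```

```bash
cat > w.py <<'E'
from h import *
def look(name):
    p=bot.camera("wrist"); P=pts(p); cv2.imwrite(f"pics/{name}.png",p["color"][...,::-1])
    for t in("bowed_board","mat"):
        for r in bot.trace(p,t)[:2]:
            m=r["pixels"]&(p["range_z"]>0); m=cv2.erode(m.astype(np.uint8),np.ones((5,5)))>0; q=P[m]
            if len(q)<50: continue
            b=cv2.minAreaRect((q[:,:2]*1000).astype(np.float32))
            print(t,round(r["conf"],2),r["box"],"rect mm",np.round(b[0],1),np.round(b[1],1),round(b[2],1),"z",np.percentile(q[:,2],[2,50,98]).round(4))
    for t in("bowed_board","raised_end","mat"):
        for r in bot.pinpoint(p,t)[:2]:
            c,w=np.round(r["pixel"]).astype(int); print(t,round(r["conf"],2),c,w,P[w,c].round(4))
    o=bot.get_obs(); print({k:np.round(o[k],4) for k in("time","q","ee_pos","tcp_rot","wrist_force","opening")})
E
python3 -c "
from w import *; look('w1')"
```

```text
bowed_board 0.75 [233.0, 107.3, 289.0, 226.5] rect mm [501.2 133.7] [ 46.3 143.6] 82.6 z [0.0205 0.0226 0.0337]
bowed_board 0.6 [9.8, 63.0, 311.4, 251.2] rect mm [498.9  12.1] [353.7 234.3] 88.1 z [0.0116 0.0133 0.0149]
mat 0.73 [0.0, 134.1, 18.0, 210.1] rect mm [ 517.1 -203.7] [22.1 92.7] 77.2 z [0.0039 0.0056 0.0071]
bowed_board 0.56 259 170 [0.5033 0.1342 0.0213]
raised_end 0.77 252 214 [0.5597 0.1249 0.031 ]
{'time': np.float64(2.3), 'q': array([15.1016, -0.2732,  9.0158, 99.2611, -0.    , 15.1848]), 'ee_pos': array([0.487 , 0.1314, 0.2468]), 'tcp_rot': array([1.799927e+02, 2.690000e-02, 1.799168e+02]), 'wrist_force': array([-0.2551,  0.3772, -0.3033]), 'opening': np.float64(-0.0001)}
```

View pics/w1.png

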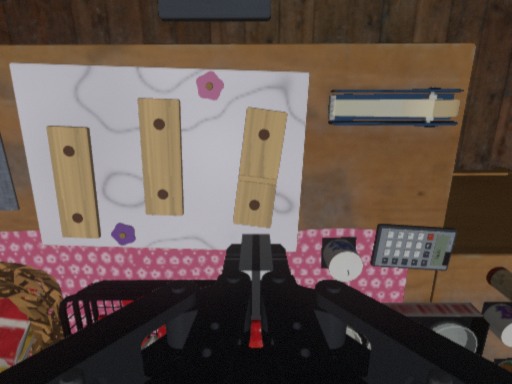

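Call:
play_rows --targets '[{"linear": [7.0,-0.5,-10],"delta_rot": [0,0,-0.13],"grip": 255},{"linear": [7.0,-0.5,-10],"delta_rot": [0,0,-0.13],"grip": 255},{"linear": [7.0,-0.5,-12],"delta_rot": [0,0,-0.13],"grip": 255},{"linear": [7.0,-0.5,-16],"delta_rot": [0,0,-0.13],"grip": 255},{"linear": [7.0,-0.5,-18.5],"delta_rot": [0,0,-0.13],"grip": 255},{"linear": [7.0,-0.5,-19.7],"delta_rot": [0,0,-0.13],"grip": 255},{"linear": [7.0,-0.5,-20.2],"delta_rot": [0,0,-0.13],"grip": 255},{"linear": [7.0,-0.5,-20.6],"delta_rot": [0,0,-0.13],"grip": 255},{"linear": [7.0,-0.5,-20.6],"delta_rot": [0,0,-0.13],"grip": 255}]'

```text
time: 3.2
ee_pos: [0.558, 0.126, 0.0415]
tcp_rot: [180.0, 0.1, 172.4]
wrist_force: [0.3, -0.3, -0.2]
opening: 0.0001
grasp_force: 0.0
```

Call:
play_rows --targets '[{"linear": [0,0,-0.4],"delta_rot": [0,0,0],"grip": 255},{"linear": [0,0,-0.8],"delta_rot": [0,0,0],"grip": 255},{"linear": [0,0,-1.2],"delta_rot": [0,0,0],"grip": 255},{"linear": [0,0,-1.5],"delta_rot": [0,0,0],"grip": 255},{"linear": [0,0,-1.7],"delta_rot": [0,0,0],"grip": 255},{"linear": [0,0,-1.7],"delta_rot": [0,0,0],"grip": 255}]'

```text
time: 3.8
ee_pos: [0.5572, 0.1257, 0.0231]
tcp_rot: [-180.0, -0.0, 172.4]
wrist_force: [0.8, -0.3, 0.0]
opening: -0.0001
grasp_force: 0.0
```

Call:
play_rows --targets '[{"linear": [0,0,-0.1],"delta_rot": [0,0,0],"grip": 255},{"linear": [0,0,-0.2],"delta_rot": [0,0,0],"grip": 255},{"linear": [0,0,-0.25],"delta_rot": [0,0,0],"grip": 255},{"linear": [0,0,-0.25],"delta_rot": [0,0,0],"grip": 255},{"linear": [0,0,-0.25],"delta_rot": [0,0,0],"grip": 255}]'

```text
time: 4.3
ee_pos: [0.5575, 0.1257, 0.021]
tcp_rot: [180.0, 0.0, 172.4]
wrist_force: [0.5, 0.1, 0.1]
opening: -0.0002
grasp_force: 0.0
```

Run:
```python
from h import *
o=bot.get_obs(); print(o["ee_pos"],o["wrist_force"])
p=bot.camera("side"); cv2.imwrite("pics/s2.png",cv2.resize(p["color"][110:200,190:320,::-1],(780,540),interpolation=2))
```

```text
[0.55748702 0.12574585 0.02104593] [0.51252008 0.08518758 0.08182629]
```

View pics/s2.png

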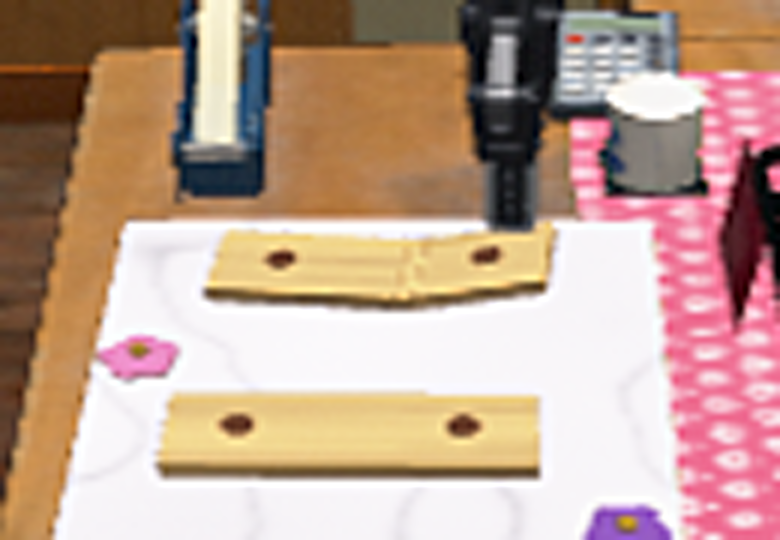

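Run:
```python
from h import *
o=bot.get_obs()["ee_pos"]
for n in("side","scene"):
    p=bot.camera(n);P=pts(p);F=f(p)
    c=p["world_to_cam"]@np.r_[o,1]; print(n,{k:v for k,v in p.items() if k in("fov_y","cx","cy")},"tcp px",p["cx"]+F*c[0]/-c[2],p["cy"]-F*c[1]/-c[2])
    r=bot.trace(p,"bowed_board")[0]; m=cv2.erode((r["pixels"]&(p["range_z"]>0)).astype(np.uint8),np.ones((3,3)))>0;q=P[m]
    q=q[(q[:,2]>.015)&(q[:,2]<.04)]
    b=cv2.minAreaRect((q[:,:2]*1000).astype(np.float32)); print(r["conf"],r["box"],b,len(q))
    for t in("bowed_board","raised_end"):
        for r in bot.pinpoint(p,t)[:1]:
            u,w=np.round(r["pixel"]).astype(int); print(t,round(r["conf"],2),r["pixel"],P[w-1:w+2,u].round(4).tolist())
    if n=="scene": cv2.imwrite("pics/s3.png",cv2.resize(p["color"][150:230,160:280,::-1],(780,520),interpolation=2))
```

```text
side {'fov_y': 48.4161316552282, 'cx': 258.9118066418449, 'cy': 188.38347379560116} tcp px 274.8258463198865 154.17114769686583
0.58 [225.6, 147.2, 281.3, 158.1] ((500.65899658203125, 126.64804077148438), (50.5341682434082, 141.7643585205078), 80.41703796386719) 495
bowed_board 0.71 [255.6, 156.2] [[0.5085, 0.1302, 0.0169], [0.5085, 0.1195, 0.0203], [0.5085, 0.1129, 0.0213]]
raised_end 0.96 [274.1, 150.8] [[0.5554, 0.1283, 0.032], [0.5553, 0.1259, 0.0305], [0.5551, 0.1215, 0.0301]]
scene {'fov_y': 54.421869349477944, 'cx': 254.47589699539392, 'cy': 193.70563203260264} tcp px 230.46926447920282 184.57956395675035
0.64 [182.9, 179.0, 241.5, 201.3] ((498.64251708984375, 131.98622131347656), (49.901397705078125, 142.6162567138672), 83.20621490478516) 415
bowed_board 0.72 [213.7, 190.6] [[0.5018, 0.1154, 0.0208], [0.4977, 0.1062, 0.0223], [0.499, 0.1096, 0.0177]]
raised_end 0.74 [230.0, 183.6] [[0.553, 0.1193, 0.0292], [0.5504, 0.1143, 0.0285], [0.5474, 0.1085, 0.0283]]
```

View pics/s3.png

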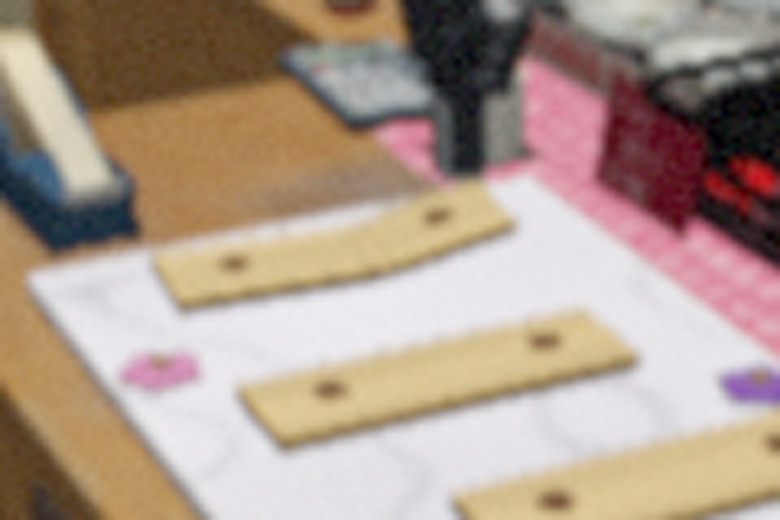

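Run:
```python
from h import *
np.set_printoptions(suppress=True,linewidth=150)
for n,u,vs in(("side",275,range(134,156,2)),("scene",231,range(164,190,2))):
    p=bot.camera(n);P=pts(p); print(n)
    for v in vs: print(v,p["color"][v,u],P[v,u].round(3))
```

```text
side
134 [56 59 64] [0.556 0.093 0.097]
136 [22 23 24] [0.556 0.091 0.093]
138 [27 27 34] [0.557 0.111 0.077]
140 [33 35 40] [0.557 0.112 0.07 ]
142 [39 42 46] [0.557 0.11  0.066]
144 [35 36 41] [0.557 0.113 0.058]
146 [21 23 26] [0.557 0.109 0.055]
148 [116 109 105] [0.557 0.114 0.046]
150 [240 209 140] [0.558 0.133 0.029]
152 [237 207 139] [0.558 0.123 0.029]
154 [233 201 134] [0.557 0.11  0.031]
scene
164 [24 23 28] [0.546 0.096 0.094]
166 [14 24 28] [0.554 0.113 0.081]
168 [32 36 37] [0.554 0.113 0.076]
170 [16 22 29] [0.554 0.112 0.07 ]
172 [26 28 30] [0.553 0.111 0.065]
174 [30 34 36] [0.555 0.116 0.057]
176 [67 68 66] [0.554 0.114 0.052]
178 [183 165 127] [0.568 0.143 0.033]
180 [215 195 146] [0.563 0.133 0.031]
182 [214 192 146] [0.558 0.122 0.03 ]
184 [217 196 147] [0.552 0.111 0.029]
186 [193 168 119] [0.547 0.102 0.028]
188 [180 173 170] [0.548 0.103 0.021]
```

Call:
play_rows --targets '[{"linear": [0,0,-0.4],"delta_rot": [0,0,0],"grip": 255},{"linear": [0,0,-0.8],"delta_rot": [0,0,0],"grip": 255},{"linear": [0,0,-1.0],"delta_rot": [0,0,0],"grip": 255},{"linear": [0,0,-1.1],"delta_rot": [0,0,0],"grip": 255},{"linear": [0,0,-1.2],"delta_rot": [0,0,0],"grip": 255},{"linear": [0,0,-1.2],"delta_rot": [0,0,0],"grip": 255}]'

```text
time: 5.45
ee_pos: [0.5574, 0.1257, 0.0089]
tcp_rot: [-180.0, -0.0, 172.4]
wrist_force: [-0.1, -0.1, -0.2]
opening: 0.0002
grasp_force: 0.0
```

```bash
cat > t.py <<'E'
from h import *
o=bot.get_obs(); print(o["ee_pos"],o["wrist_force"],o["opening"])
p=bot.camera("side");P=pts(p)
for v in range(140,160,2): print(v,p["color"][v,275],P[v,275].round(3))
for v in(150,152,154): print("near end",P[v,230:236:2].round(3).tolist())
E
python3 t.py
```

```text
[0.55741192 0.1257161  0.00888635] [-0.14204618 -0.10359402 -0.24005572] 0.00023852942623348738
140 [21 21 24] [0.556 0.094 0.08 ]
142 [35 37 41] [0.557 0.113 0.064]
144 [33 33 38] [0.557 0.108 0.061]
146 [43 45 51] [0.557 0.11  0.054]
148 [31 35 38] [0.557 0.111 0.048]
150 [27 27 34] [0.557 0.107 0.044]
152 [121 113 106] [ 0.513 -0.829  0.593]
154 [237 206 136] [0.557 0.115 0.028]
156 [250 223 150] [0.557 0.101 0.03 ]
158 [107  84  48] [0.557 0.099 0.025]
near end [[0.44, 0.154, 0.02], [0.445, 0.154, 0.019], [0.451, 0.149, 0.022]]
near end [[0.44, 0.144, 0.019], [0.445, 0.145, 0.018], [0.451, 0.144, 0.019]]
near end [[0.441, 0.13, 0.022], [0.446, 0.131, 0.021], [0.451, 0.135, 0.018]]
```

Call:
play_rows --targets '[{"linear": [0,0,-0.2],"delta_rot": [0,0,0],"grip": 255},{"linear": [0,0,-0.4],"delta_rot": [0,0,0],"grip": 255},{"linear": [0,0,-0.5],"delta_rot": [0,0,0],"grip": 255},{"linear": [0,0,-0.6],"delta_rot": [0,0,0],"grip": 255},{"linear": [0,0,-0.6],"delta_rot": [0,0,0],"grip": 255}]'

```text
time: 6.0
ee_pos: [0.5573, 0.1257, 0.0028]
tcp_rot: [-180.0, -0.0, 172.4]
wrist_force: [-0.3, -0.3, 0.8]
opening: -0.0
grasp_force: 0.2
```

Call:
play_rows --targets '[{"linear": [0,0,-0.1],"delta_rot": [0,0,0],"grip": 255},{"linear": [0,0,-0.2],"delta_rot": [0,0,0],"grip": 255},{"linear": [0,0,-0.3],"delta_rot": [0,0,0],"grip": 255},{"linear": [0,0,-0.3],"delta_rot": [0,0,0],"grip": 255}]'

```text
time: 6.4
ee_pos: [0.5574, 0.1257, -0.0001]
tcp_rot: [180.0, -0.0, 172.4]
wrist_force: [0.4, 0.5, 2.1]
opening: 0.0005
grasp_force: 0.4
```

```bash
python3 t.py
```

```text
[ 5.57420840e-01  1.25738827e-01 -1.49975382e-04] [0.41404819 0.46929115 2.13011655] 0.0004606500452970228
140 [19 19 23] [0.555 0.076 0.091]
142 [50 51 56] [0.556 0.09  0.077]
144 [16 17 20] [0.556 0.092 0.07 ]
146 [57 60 62] [0.557 0.114 0.052]
148 [20 25 28] [0.557 0.108 0.05 ]
150 [25 28 31] [0.557 0.109 0.043]
152 [35 36 39] [0.557 0.115 0.034]
154 [28 31 38] [0.557 0.111 0.03 ]
156 [255 223 146] [0.558 0.119 0.02 ]
158 [244 217 144] [0.557 0.101 0.024]
near end [[0.441, 0.133, 0.032], [0.446, 0.133, 0.032], [0.451, 0.138, 0.029]]
near end [[0.442, 0.12, 0.033], [0.446, 0.129, 0.028], [0.452, 0.13, 0.028]]
near end [[0.442, 0.118, 0.029], [0.447, 0.115, 0.03], [0.452, 0.117, 0.029]]
```

Call:
play_rows --targets '[{"linear": [0,0,-0.1],"delta_rot": [0,0,0],"grip": 255},{"linear": [0,0,-0.2],"delta_rot": [0,0,0],"grip": 255},{"linear": [0,0,-0.2],"delta_rot": [0,0,0],"grip": 255}]'

```text
time: 6.75
ee_pos: [0.5574, 0.1257, -0.0022]
tcp_rot: [-180.0, -0.0, 172.4]
wrist_force: [-0.2, 0.4, 1.3]
opening: -0.0001
grasp_force: 0.4
```

Call:
play_rows --targets '[{"linear": [0,0,-0.1],"delta_rot": [0,0,0],"grip": 255},{"linear": [0,0,-0.2],"delta_rot": [0,0,0],"grip": 255},{"linear": [0,0,-0.2],"delta_rot": [0,0,0],"grip": 255}]'

```text
time: 7.05
ee_pos: [0.5575, 0.1257, -0.0024]
tcp_rot: [180.0, 0.0, 172.4]
wrist_force: [-5.7, -1.7, 14.3]
opening: 0.0004
grasp_force: 7.1
```

Call:
play_rows --targets '[{"linear": [0,0,0.1],"delta_rot": [0,0,0],"grip": 255},{"linear": [0,0,0.1],"delta_rot": [0,0,0],"grip": 255},{"linear": [0,0,0.1],"delta_rot": [0,0,0],"grip": 255},{"linear": [0,0,0.4],"delta_rot": [0,0,0],"grip": 255},{"linear": [0,0,0.8],"delta_rot": [0,0,0],"grip": 255},{"linear": [0,0,1.2],"delta_rot": [0,0,0],"grip": 255},{"linear": [0,0,2.0],"delta_rot": [0,0,0],"grip": 255},{"linear": [-5.5,0.8,7],"delta_rot": [0,0,0],"grip": 0},{"linear": [-5.5,0.8,10],"delta_rot": [0,0,0],"grip": 0},{"linear": [-5.5,0.8,10],"delta_rot": [0,0,0],"grip": 0}]'

```text
time: 8.05
ee_pos: [0.5034, 0.1347, 0.1028]
tcp_rot: [179.8, 0.4, 172.4]
wrist_force: [0.7, 0.2, 1.5]
opening: 0.0431
grasp_force: 0.0
```

Call:
play_rows --targets '[{"linear": [0,0,0],"delta_rot": [0,0,0],"grip": 0},{"linear": [0,0,0],"delta_rot": [0,0,0],"grip": 0},{"linear": [0,0,0],"delta_rot": [0,0,0],"grip": 0},{"linear": [0,0,0],"delta_rot": [0,0,0],"grip": 0}]'

```text
time: 8.45
ee_pos: [0.5021, 0.1335, 0.0948]
tcp_rot: [-180.0, -0.1, 172.4]
wrist_force: [-0.3, -0.6, -1.0]
opening: 0.0856
grasp_force: 0.0
```

Run:
```python
from w import *
look("w2")
p=bot.camera("side");P=pts(p);r=bot.trace(p,"bowed_board")[0]; m=cv2.erode((r["pixels"]&(p["range_z"]>0)).astype(np.uint8),np.ones((3,3)))>0;q=P[m]
q=q[(q[:,2]>.015)&(q[:,2]<.04)]; print("side",cv2.minAreaRect((q[:,:2]*1000).astype(np.float32)))
a=p["color"][100:200,180:330,::-1]; b=cv2.imread("pics/w2.png")
cv2.imwrite("pics/c2.png",np.vstack([cv2.resize(a,(450,300),interpolation=2),cv2.resize(b,(450,300))]))
```

```text
bowed_board 0.97 [225.8, 98.6, 292.2, 280.0] rect mm [501.7 133.7] [ 47.6 144.8] 81.8 z [0.0208 0.0225 0.0337]
bowed_board 0.55 255 191 [0.5006 0.1329 0.0221]
raised_end 0.71 255 265 [0.5608 0.1248 0.0319]
{'time': np.float64(8.75), 'q': array([ 1.49019e+01,  1.32500e-01, -7.33450e+00,  8.25549e+01,
        1.90000e-03,  2.25132e+01]), 'ee_pos': array([0.5024, 0.1337, 0.0958]), 'tcp_rot': array([-1.799934e+02, -2.090000e-02,  1.723887e+02]), 'wrist_force': array([0.1969, 0.8783, 0.447 ]), 'opening': np.float64(0.0853)}
side ((501.0591735839844, 128.7406005859375), (49.30512619018555, 142.181396484375), 81.80229187011719)
```

View pics/c2.png

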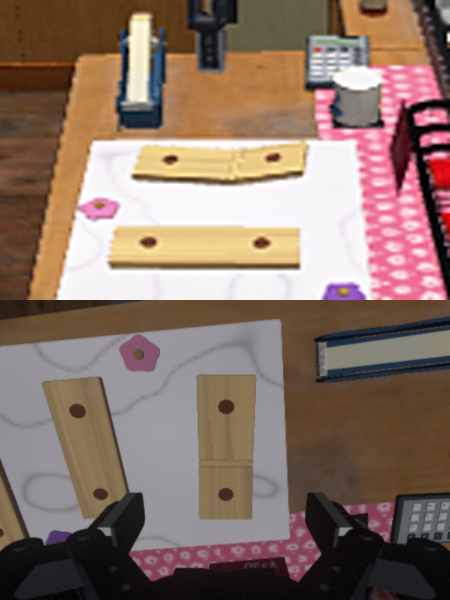

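Call:
play_rows --targets '[{"linear": [0,0,-3],"delta_rot": [0,0,0],"grip": 70},{"linear": [0,0,-6],"delta_rot": [0,0,0],"grip": 70},{"linear": [0,0,-8.5],"delta_rot": [0,0,0],"grip": 70},{"linear": [0,0,-9.5],"delta_rot": [0,0,0],"grip": 70},{"linear": [0,0,-10],"delta_rot": [0,0,0],"grip": 70},{"linear": [0,0,-10.4],"delta_rot": [0,0,0],"grip": 70},{"linear": [0,0,-10.4],"delta_rot": [0,0,0],"grip": 70}]'

```text
time: 9.55
ee_pos: [0.5029, 0.1339, -0.0074]
tcp_rot: [180.0, 0.0, 172.4]
wrist_force: [-0.3, -0.7, 0.8]
opening: 0.0619
grasp_force: 0.0
```

Run:
```python
from h import *
o=bot.get_obs(); print(o["ee_pos"],o["wrist_force"],o["opening"])
p=bot.camera("scene");P=pts(p); q=bot.camera("side")
cv2.imwrite("pics/c3.png",np.hstack([cv2.resize(x["color"][130:220,s:s+90,::-1],(400,400),interpolation=2) for x,s in((p,170),(q,210))]))
```

```text
[ 0.50289653  0.13386018 -0.00738974] [-0.32727755 -0.7239457   0.76026495] 0.06194389640619426
```

View pics/c3.png

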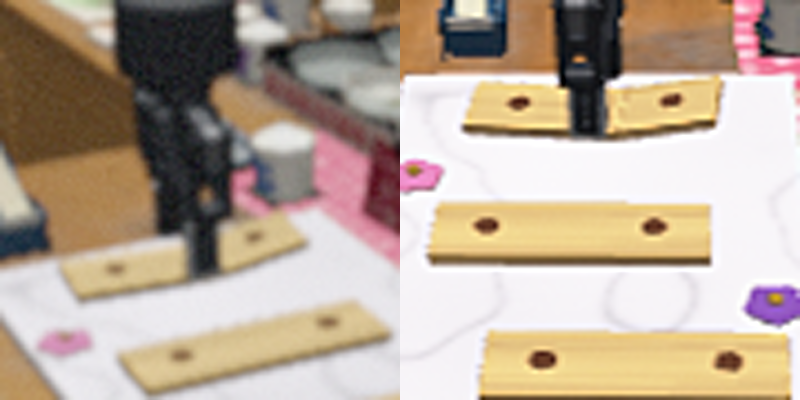

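Call:
play_rows --targets '[{"linear": [0,0,-0.1],"delta_rot": [0,0,0],"grip": 70},{"linear": [0,0,-0.3],"delta_rot": [0,0,0],"grip": 70},{"linear": [0,0,-0.4],"delta_rot": [0,0,0],"grip": 70},{"linear": [0,0,-0.4],"delta_rot": [0,0,0],"grip": 70}]'

```text
time: 10.05
ee_pos: [0.5023, 0.1337, -0.0122]
tcp_rot: [-180.0, -0.0, 172.4]
wrist_force: [-0.0, -1.0, -0.2]
opening: 0.0616
grasp_force: 0.0
```

Call:
play_rows --targets '[{"linear": [0,0,-0.1],"delta_rot": [0,0,0],"grip": 70},{"linear": [0,0,-0.2],"delta_rot": [0,0,0],"grip": 70},{"linear": [0,0,-0.2],"delta_rot": [0,0,0],"grip": 70}]'

```text
time: 10.35
ee_pos: [0.5023, 0.1337, -0.0142]
tcp_rot: [-180.0, -0.0, 172.4]
wrist_force: [-0.0, 0.6, -1.0]
opening: 0.0623
grasp_force: 0.0
```

Call:
play_rows --force 40 --targets '[{"linear": [0,0,0],"delta_rot": [0,0,0],"grip": 90},{"linear": [0,0,0],"delta_rot": [0,0,0],"grip": 100},{"linear": [0,0,0],"delta_rot": [0,0,0],"grip": 120},{"linear": [0,0,0],"delta_rot": [0,0,0],"grip": 140},{"linear": [0,0,0],"delta_rot": [0,0,0],"grip": 160},{"linear": [0,0,0],"delta_rot": [0,0,0],"grip": 160}]'

```text
time: 10.95
ee_pos: [0.5027, 0.1338, -0.0137]
tcp_rot: [180.0, 0.0, 172.4]
wrist_force: [-0.7, 0.1, 5.3]
opening: 0.0485
grasp_force: 42.2
```

Call:
play_rows --targets '[{"linear": [0,0,1],"delta_rot": [0,0,0],"grip": 160},{"linear": [0,0,2],"delta_rot": [0,0,0],"grip": 160},{"linear": [0,0,4],"delta_rot": [0,0,0],"grip": 160},{"linear": [0,0,7],"delta_rot": [0,0,0],"grip": 160},{"linear": [0,0,10],"delta_rot": [0,0,0],"grip": 160},{"linear": [0,0,10],"delta_rot": [0,0,0],"grip": 160},{"linear": [0,0,10],"delta_rot": [0,0,0],"grip": 160}]'

```text
time: 11.65
ee_pos: [0.5028, 0.1338, 0.0866]
tcp_rot: [180.0, 0.1, 172.4]
wrist_force: [-0.8, 0.2, -1.9]
opening: 0.0486
grasp_force: 42.0
```

Run:
```python
from w import *
look("w3")
for n in("scene","side"):
    p=bot.camera(n);P=pts(p)
    for r in bot.trace(p,"mat")[:1]:
        m=cv2.erode((r["pixels"]&(p["range_z"]>0)).astype(np.uint8),np.ones((3,3)))>0;q=P[m];q=q[q[:,2]<.012]
        print(n,r["conf"],cv2.minAreaRect((q[:,:2]*1000).astype(np.float32)),np.median(q,0))
p["color"][:]=p["color"]; cv2.imwrite("pics/c4.png",np.hstack([cv2.imread("pics/w3.png")[:,60:456],p["color"][:,60:456,::-1]]))
```

```text
bowed_board 0.95 [195.6, 96.0, 321.6, 348.1] rect mm [487.6 135.6] [ 48.1 117.4] 82.2 z [0.1209 0.1223 0.1278]
bowed_board 0.89 257 253 [0.4993 0.1348 0.1221]
{'time': np.float64(11.95), 'q': array([ 1.49028e+01,  2.46900e-01, -8.41030e+00,  8.14371e+01,
       -1.70000e-03,  2.25127e+01]), 'ee_pos': array([0.5019, 0.1336, 0.085 ]), 'tcp_rot': array([-1.799623e+02, -8.650000e-02,  1.723900e+02]), 'wrist_force': array([ 1.0096, -1.2725, -2.0239]), 'opening': np.float64(0.0486)}
scene 0.85 ((471.1147766113281, -257.7933349609375), (176.4370574951172, 105.51029968261719), 0.42070382833480835) [ 0.46328621 -0.26261901  0.00397187]
side 0.67 ((472.11090087890625, -258.656005859375), (177.1179962158203, 109.20858764648438), 1.297430157661438) [ 0.47894011 -0.25932239  0.00311812]
```

View pics/c4.png

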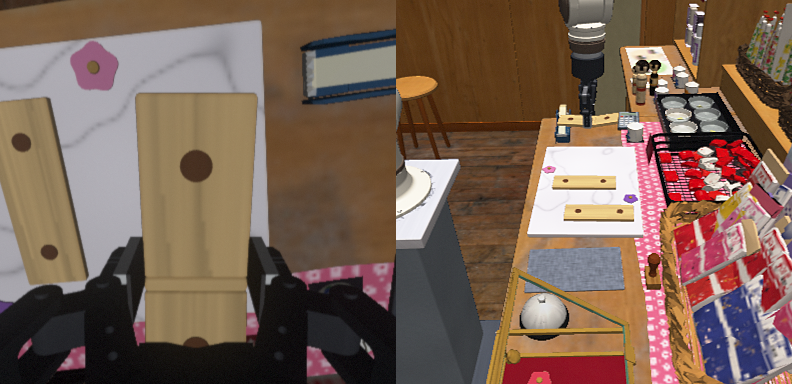

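Run:
```python
from h import *
for n in("scene","side"):
    P=pts(bot.camera(n)).reshape(-1,3)
    for y in np.arange(-.40,-.0,.02):
        s=P[(P[:,0]>.36)&(P[:,0]<.6)&(abs(P[:,1]-y)<.01)&(P[:,2]<.5)]
        print(n,round(y,2),len(s),np.percentile(s[:,2],[50,99,100]).round(3) if len(s) else "")
```

```text
scene -0.4 1417 [0.001 0.04  0.043]
scene -0.38 1108 [0.014 0.055 0.058]
scene -0.36 1002 [0.    0.055 0.057]
scene -0.34 764 [-0.     0.036  0.041]
scene -0.32 942 [-0.     0.005  0.006]
scene -0.3 1100 [0.003 0.005 0.006]
scene -0.28 1008 [0.003 0.006 0.006]
scene -0.26 992 [0.003 0.005 0.006]
scene -0.24 935 [0.003 0.006 0.006]
scene -0.22 938 [0.003 0.006 0.007]
scene -0.2 770 [0.    0.005 0.006]
scene -0.18 959 [-0.     0.011  0.013]
scene -0.16 1220 [0.007 0.013 0.014]
scene -0.14 958 [0.012 0.022 0.023]
scene -0.12 863 [0.012 0.022 0.023]
scene -0.1 1000 [-0.13   0.022  0.023]
scene -0.08 597 [-0.001  0.022  0.023]
scene -0.06 721 [0.011 0.017 0.021]
scene -0.04 910 [-0.197  0.015  0.018]
scene -0.02 1182 [-0.143  0.022  0.023]
side -0.4 1263 [0.002 0.04  0.043]
side -0.38 1389 [0.001 0.056 0.057]
side -0.36 961 [-0.     0.045  0.056]
side -0.34 731 [-0.001  0.033  0.039]
side -0.32 944 [-0.001  0.004  0.006]
side -0.3 951 [0.003 0.006 0.006]
side -0.28 880 [0.003 0.005 0.007]
side -0.26 939 [0.003 0.005 0.006]
side -0.24 915 [0.003 0.005 0.007]
side -0.22 881 [0.003 0.005 0.006]
side -0.2 686 [-0.     0.005  0.005]
side -0.18 975 [-0.001  0.011  0.013]
side -0.16 1020 [0.01  0.013 0.014]
side -0.14 887 [0.011 0.021 0.023]
side -0.12 682 [0.019 0.022 0.023]
side -0.1 614 [0.019 0.022 0.023]
side -0.08 370 [0.011 0.021 0.022]
side -0.06 565 [0.011 0.017 0.02 ]
side -0.04 523 [0.011 0.015 0.017]
side -0.02 716 [0.012 0.022 0.024]
```

Clear. Carry across.

Call:
play_rows --targets '[{"linear": [-0.3,-4,0],"delta_rot": [0,0,0.02],"grip": 160},{"linear": [-0.6,-8,0],"delta_rot": [0,0,0.03],"grip": 160},{"linear": [-0.9,-12,0],"delta_rot": [0,0,0.05],"grip": 160},{"linear": [-1.2,-16,0],"delta_rot": [0,0,0.06],"grip": 160},{"linear": [-1.6,-20,0],"delta_rot": [0,0,0.08],"grip": 160},{"linear": [-1.9,-24,0],"delta_rot": [0,0,0.1],"grip": 160},{"linear": [-2.2,-28,0],"delta_rot": [0,0,0.11],"grip": 160},{"linear": [-2.5,-32,0],"delta_rot": [0,0,0.12],"grip": 160},{"linear": [-2.8,-36,0],"delta_rot": [0,0,0.13],"grip": 160},{"linear": [-3.1,-39.2,0],"delta_rot": [0,0,0.14],"grip": 160}]'

```text
time: 13.25
ee_pos: [0.471, -0.2604, 0.086]
tcp_rot: [-180.0, 0.0, -179.6]
wrist_force: [1.0, -0.2, -2.4]
opening: 0.0488
grasp_force: 42.2
```

Call:
play_rows --targets '[{"linear": [0,0,0],"delta_rot": [0,0,0],"grip": 160},{"linear": [0,0,-3],"delta_rot": [0,0,0],"grip": 160},{"linear": [0,0,-6],"delta_rot": [0,0,0],"grip": 160},{"linear": [0,0,-8],"delta_rot": [0,0,0],"grip": 160},{"linear": [0,0,-9],"delta_rot": [0,0,0],"grip": 160},{"linear": [0,0,-9.5],"delta_rot": [0,0,0],"grip": 160},{"linear": [0,0,-9.8],"delta_rot": [0,0,0],"grip": 160},{"linear": [0,0,-9.8],"delta_rot": [0,0,0],"grip": 160}]'

```text
time: 14.05
ee_pos: [0.4719, -0.2583, -0.0114]
tcp_rot: [-180.0, 0.0, -179.6]
wrist_force: [-0.5, -0.3, -1.9]
opening: 0.0488
grasp_force: 42.2
```

Run:
```python
from h import *
for n in("scene","side"):
    p=bot.camera(n);P=pts(p)
    for t in("bowed_board","mat"):
      for r in bot.trace(p,t)[:1]:
        m=cv2.erode((r["pixels"]&(p["range_z"]>0)).astype(np.uint8),np.ones((3,3)))>0;q=P[m];q=q[q[:,2]<.045]
        print(n,t,r["conf"],cv2.minAreaRect((q[:,:2]*1000).astype(np.float32)),np.median(q,0))
o=bot.get_obs(); print(o["ee_pos"],o["tcp_rot"],o["wrist_force"])
```

```text
scene bowed_board 0.81 ((470.4227294921875, -260.570556640625), (148.53237915039062, 48.56487274169922), 0.0808599665760994) [ 0.44067785 -0.26655108  0.023289  ]
scene mat 0.57 ((470.8515930175781, -258.2473449707031), (173.52670288085938, 105.48644256591797), 0.9469308853149414) [ 0.45058432 -0.28959328  0.00398328]
side bowed_board 0.72 ((469.50140380859375, -262.3268127441406), (52.513084411621094, 144.40643310546875), 88.63526916503906) [ 0.45341143 -0.26684907  0.02368026]
side mat 0.95 ((471.5972900390625, -259.997314453125), (175.98670959472656, 106.8831787109375), 1.2165101766586304) [ 0.50208826 -0.29018655  0.00314329]
[ 0.47173652 -0.25842916 -0.01149806] [-1.79978893e+02  4.22983037e-02 -1.79589311e+02] [ 0.4209825  -0.08643327 -2.01402176]
```

Call:
play_rows --targets '[{"linear": [0,0,-0.4],"delta_rot": [0,0,0],"grip": 160},{"linear": [0,0,-0.7],"delta_rot": [0,0,0],"grip": 160},{"linear": [0,0,-0.9],"delta_rot": [0,0,0],"grip": 160},{"linear": [0,0,-0.95],"delta_rot": [0,0,0],"grip": 160},{"linear": [0,0,-0.95],"delta_rot": [0,0,0],"grip": 160}]'

```text
time: 14.85
ee_pos: [0.4714, -0.2583, -0.0216]
tcp_rot: [180.0, -0.0, -179.6]
wrist_force: [-0.9, 1.1, -1.7]
opening: 0.0484
grasp_force: 42.3
```

Call:
play_rows --targets '[{"linear": [0,0,-0.05],"delta_rot": [0,0,0],"grip": 160},{"linear": [0,0,-0.1],"delta_rot": [0,0,0],"grip": 160},{"linear": [0,0,-0.1],"delta_rot": [0,0,0],"grip": 160}]'

```text
time: 15.15
ee_pos: [0.4715, -0.2583, -0.0217]
tcp_rot: [-180.0, 0.0, -179.6]
wrist_force: [-3.9, 2.3, 7.9]
opening: 0.0488
grasp_force: 43.2
```

Contact. Release gradually and rise.

Call:
play_rows --targets '[{"linear": [0,0,0.05],"delta_rot": [0,0,0],"grip": 100},{"linear": [0,0,0.05],"delta_rot": [0,0,0],"grip": 80},{"linear": [0,0,0.05],"delta_rot": [0,0,0],"grip": 70},{"linear": [0,0,0.05],"delta_rot": [0,0,0],"grip": 65},{"linear": [0,0,1],"delta_rot": [0,0,0],"grip": 60},{"linear": [0,0,4],"delta_rot": [0,0,0],"grip": 60},{"linear": [0,0,8],"delta_rot": [0,0,0],"grip": 60},{"linear": [0,0,12],"delta_rot": [0,0,0],"grip": 60},{"linear": [0,0,16],"delta_rot": [0,0,0],"grip": 60},{"linear": [0,0,16],"delta_rot": [0,0,0],"grip": 60}]'

```text
time: 16.15
ee_pos: [0.4735, -0.2594, 0.1442]
tcp_rot: [-179.7, 0.5, -179.6]
wrist_force: [0.1, -0.5, -0.2]
opening: 0.0654
grasp_force: 0.0
```

Run:
```python
from w import *
look("w5")
p=bot.camera("side")
cv2.imwrite("pics/c5.png",np.hstack([cv2.imread("pics/w5.png")[:,60:456],p["color"][:,60:456,::-1]]))
```

```text
bowed_board 0.94 [230.0, 92.9, 286.0, 246.4] rect mm [ 470.7 -258.6] [144.   46.8] 0.3 z [0.0127 0.0146 0.0256]
mat 0.83 [197.5, 76.8, 317.9, 252.4] rect mm [ 473.3 -256.2] [176.7 107.6] 1.2 z [0.0036 0.005  0.0065]
bowed_board 0.84 259 170 [ 0.469  -0.2572  0.014 ]
raised_end 0.76 259 231 [ 0.529  -0.2566  0.0241]
{'time': np.float64(16.45), 'q': array([-2.87125e+01,  2.44500e+00, -5.33200e-01,  8.71507e+01,
       -2.00000e-04, -2.91292e+01]), 'ee_pos': array([ 0.4709, -0.2579,  0.1361]), 'tcp_rot': array([ 1.799375e+02, -1.126000e-01, -1.795833e+02]), 'wrist_force': array([ 0.0879,  0.6786, -0.4731]), 'opening': np.float64(0.0651)}
```

View pics/c5.png

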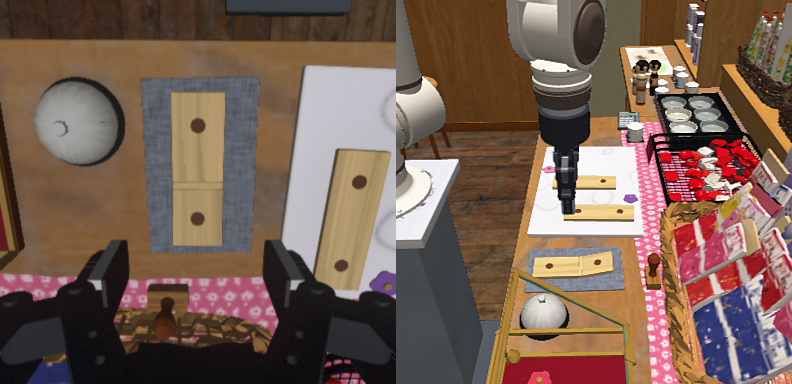

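The board lies centred on the mat, within about 3 mm and 1°, and the gripper is clear of everything.

```bash
python3 -c "
from workcell import bot
print(bot.job_done())"
```

```text
the job is handed in; nothing more can be done
None
```

The bowed board was pressed down at its raised end and let go to rock back, then laid right way up on the mat (about 3 mm off centre, about 1° off lengthwise); the job is handed in, with no verdict returned.

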